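# Line up specimen pots by height beside the centrifuge

### The arm

A 7-joint arm with a two-finger parallel gripper is mounted at the origin on the work surface. World frame = base frame: x ahead of the robot, y to its left, z up, the work surface at z = 0. Lengths are in mm, angles in rad, forces in N, time in s.
With the tool pointing down it reaches from about 425 to 875 mm from the base axis. Payload 8.4 kg.
Tool frame: the origin (TCP) lies on the centre line of the jaws, within the pads' length; the fingertips stand ctrl.finger_overhang ahead of it and the grasp point (between the pads) lies 8 mm behind it (ctrl.finger_overhang is the distance from the TCP to the fingertips, in mm); z points along the fingers, y is the line along which they close (so a half turn about z gives the same grasp; the last joint's range is limited). The gripper opens to 85 mm and grips with 20 to 120 N. Pads are 22 mm wide; open, the fingers measure 114 mm over their backs; the gripper's body (76 mm by 85 mm) begins 54 mm behind the grasp point. The pads swing forward as they close: fully open they stand 13 mm farther back than shut.
Start: joints at [1.01, 0.333, 0.04, 1.465, -0.013, 1.343, -0.059], TCP at [289.589, -581.896, 242.308] pointing down, gripper open.
Joint ranges: [-2.58, 2.58], [-0.38, 2.09], [-1.3, 1.39], [0.25, 2.4], [-1.5, 4.64], [0.08, 2.09], [-2.65, 2.65]. Speed limits (rad/s): [2.22, 2.22, 2.79, 2.79, 3.14, 3.14, 3.14].

### API

Orientations are given as a unit quaternion [w, x, y, z].
In Python, from plant import ctrl, capture, get_calibration, workorder gives the robot as it stands.
- The arm moves only by the shell command python3 -m handwheel 'ROWS'. ROWS is JSON, a list of rows, each an object of numbers: "claw": the opening, from 0 (shut) to 1 (fully open); "tx", "ty", "tz": the shift along the tool's x, y, z in m; "roll": the turn about the tool's z in rad. A call has 1 to 8 rows; each row is the pose to reach, as a shift and turn from the pose commanded when the call began, along the tool's axes at that moment; what a row does not reach only later rows make up. A row lasts 1/8 s, in which the tool goes at most 62.5 mm and 10.7 degrees, less where a joint would pass 70% of its speed; a pose out of reach is approached as far as the arm can. A call with a gripper value outside its range is refused whole. The fingers move at their own pace and stop on an object; the grip force is fixed at half the most. Time passes only in rows, so rows that repeat a pose let the fingers close. It gives the time, the measured TCP pose, the force, the opening and the grip force at its end, in the units of the state.
- ctrl.state(): the state, without advancing time (a new reading comes with each control period).
- capture(name): name is "side" or "top"; returns (picture, depth): 420x560x3 uint8, red, green, blue; 420x560 float32, mm along the optical axis (not along the pixel's ray), 0 where there is no reading.
- get_calibration(name): a dict with "fx", "fy", "cx", "cy" (pixels), "extrinsics" (4x4, takes a point from camera to world coordinates). Camera axes: x right, y up, looking along -z (the intrinsics and any distortion apply to the point x, -y, -z); pixel columns grow to the right and rows downward; lengths in mm; the calibration is good to about 2 mm. A picture is of the moment at which its call begins. get_calibration takes no time and is no camera call.
- workorder.job_done(): hands the job in; it is judged then, once.
The state is a dict: "clock": time; "joint_positions": joint angles; "joint_velocities": joint speeds; "tau": joint torques, N m; "position": TCP position; "orientation": TCP orientation; "contact_force": force on the tool from outside, world axes, zero at the start; "moment": the same for the moment, N m; "width": finger opening in mm; "finger_force": force on a finger pad.
Only numpy, scipy, OpenCV 4.12 (cv2) and the standard library are available. Lean on these libraries where they do the work, as an engineer would, in place of code of your own. Each camera call takes 0.05 s, during which the arm holds its last target. There are 200 camera calls.

### The job

Line up the four sealed specimen pots on the blue tray in order of height, ready for loading the centrifuge: the shortest on the round mat next to the purple block, rising mat by mat to the tallest at the other end. Stand each pot upright and centred on its mat, never letting one tip over, and leave the full yellow tube rack standing where it is.

Things in the scene. Friction and masses are not known exactly. Their poses are not given: they have to be found in the camera images.
- pot_yellow: specimen pot, the shortest of four: opaque white cylinder 42 mm in diameter with a yellow screw cap 44 mm in diameter and 20 mm high on top; 45 mm high over all, 42 to 168 g, stands loose and upright on the table at the start. Origin at the centre of its underside, z up. Grip it from above across the cap.
- pot_blue: specimen pot, the second shortest of four: opaque white cylinder 42 mm in diameter with a blue screw cap 44 mm in diameter and 20 mm high on top; 63 mm high over all, 42 to 168 g, stands loose and upright on the table at the start. Origin at the centre of its underside, z up. Grip it from above across the cap.
- pot_orange: specimen pot, the second tallest of four: opaque white cylinder 42 mm in diameter with an orange screw cap 44 mm in diameter and 20 mm high on top; 81 mm high over all, 42 to 168 g, stands loose and upright on the table at the start. Origin at the centre of its underside, z up. Grip it from above across the cap.
- pot_green: specimen pot, the tallest of four: opaque white cylinder 42 mm in diameter with a green screw cap 44 mm in diameter and 20 mm high on top; 99 mm high over all, 42 to 168 g, stands loose and upright on the table at the start. Origin at the centre of its underside, z up. Grip it from above across the cap.
- mat_a: dark round mat 64 mm in diameter, 2 mm thick, with a thin grey circle, fixed on the pale blue tray: the leftmost (+y end) of the row of four as the robot sees it, 80 mm apart. Origin at the centre of its underside, 8 mm above the table, so a pot on it stands at 10 mm; x points away from the robot across the row, y along the row to the left. The row is turned by up to 0.25 rad.
- mat_b: dark round mat 64 mm in diameter, 2 mm thick, with a thin grey circle, fixed on the pale blue tray: the second from the left of the row of four as the robot sees it, 80 mm apart. Origin at the centre of its underside, 8 mm above the table, so a pot on it stands at 10 mm; x points away from the robot across the row, y along the row to the left. The row is turned by up to 0.25 rad.
- mat_c: dark round mat 64 mm in diameter, 2 mm thick, with a thin grey circle, fixed on the pale blue tray: the third from the left of the row of four as the robot sees it, 80 mm apart. Origin at the centre of its underside, 8 mm above the table, so a pot on it stands at 10 mm; x points away from the robot across the row, y along the row to the left. The row is turned by up to 0.25 rad.
- mat_d: dark round mat 64 mm in diameter, 2 mm thick, with a thin grey circle, fixed on the pale blue tray: the rightmost (-y end) of the row of four as the robot sees it, 80 mm apart. Origin at the centre of its underside, 8 mm above the table, so a pot on it stands at 10 mm; x points away from the robot across the row, y along the row to the left. The row is turned by up to 0.25 rad.
- block_purple: purple block 30 x 30 x 35 mm fixed on the tray (440 x 86 x 8 mm, fixed; a steel lip 16 mm above the table runs along its far edge, 43 mm from the mats' centres), 70 mm beyond the centre of the left or the right end mat, in line: the row begins there. A like block in white is at the other end. Origin at the centre of its underside, 8 mm above the table.
- tube_rack: yellow rack full of twelve capped tubes (orange caps, one purple), 72 mm along its x, 94 mm along its y, 78 mm high, 0.45 kg, standing loose on the table among the pots; not to be shifted. Origin at the centre of its underside, z up.
Things that resemble listed ones, but are neither listed nor needed, are in the scene too. What is shaped like the pot_blue but turquoise is not meant.

How it is judged:
By the outcome, as a careful person would: the job done as asked, in the order asked, and still so for the second after the job is handed in, with the robot touching nothing.
It also fails if it takes over 99 s, if anything falls off the work surface, if the arm or the gripper's body presses on something with over 40 N, if the wrist force passes 120 N, or if a joint passes its speed limit or range.

## Working session

There is one attempt and no reset: what is moved stays moved. The work goes in short steps, Python scripts to look and compute and a shell command to move; the robot and the scene stay as the last step left them, time stands still between calls to the robot, and variables do not carry over. Pictures are saved under pics/ and viewed, at most 14 in all, crops included, and the job is handed in when it is done.

```bash
ls; mkdir -p pics
python3 - <<'E'
from plant import ctrl,capture,get_calibration
import cv2,numpy as np
for n in("top","side"):
    p,d=capture(n); cv2.imwrite(f"pics/{n}0.png",p[:,:,::-1]); np.savez(f"{n}0.npz",p=p,d=d)
    c=get_calibration(n); print({k:(np.round(v,3).tolist()) for k,v in c.items()})
print(ctrl.state(),ctrl.finger_overhang)
E
```

```text
pics
{'fx': 443.226, 'fy': 443.226, 'cx': 277.375, 'cy': 212.131, 'extrinsics': [[-0.005, 0.998, -0.055, 468.567], [-1.0, -0.005, 0.011, -30.978], [0.011, 0.055, 0.998, 882.028], [0.0, 0.0, 0.0, 1.0]]}
{'fx': 418.274, 'fy': 418.274, 'cx': 280.505, 'cy': 210.207, 'extrinsics': [[0.992, 0.064, -0.11, 462.499], [-0.126, 0.626, -0.77, -666.518], [0.019, 0.777, 0.629, 560.934], [0.0, 0.0, 0.0, 1.0]]}
{'clock': 0.1, 'joint_positions': array([ 1.00978195,  0.33384073,  0.03988089,  1.46620111, -0.0134141 ,
        1.34328743, -0.05845619]), 'joint_velocities': array([-0.00077786, -0.00155281,  0.00015015, -0.00195921,  0.00070458,
       -0.00250205, -0.00067751]), 'tau': array([ 4.81563300e-03, -6.60021400e+01,  1.37064882e+00, -4.06469965e+01,
        1.70119753e-02,  8.97160586e-03,  4.14518536e-05]), 'position': array([ 289.42207062, -581.56132779,  241.50102782]), 'orientation': array([-7.04572806e-04,  9.73456897e-01,  2.28869238e-01, -2.10237317e-04]), 'contact_force': array([ 0.01668274, -1.18599226, -0.4589243 ]), 'moment': array([-1.07476337e-02,  6.31200602e-02,  2.70706850e-05]), 'finger_force': 0.0, 'width': 85.25853893890495} 11.0
```

View pics/top0.png

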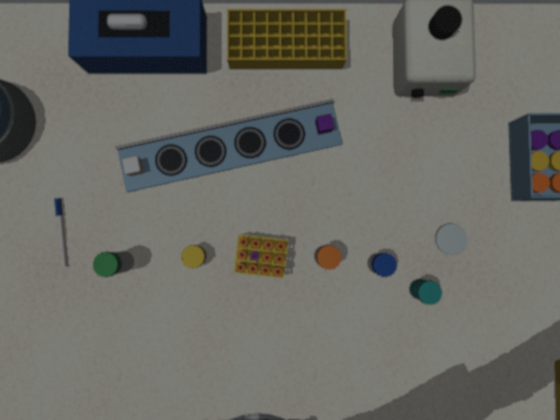

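View pics/side0.png

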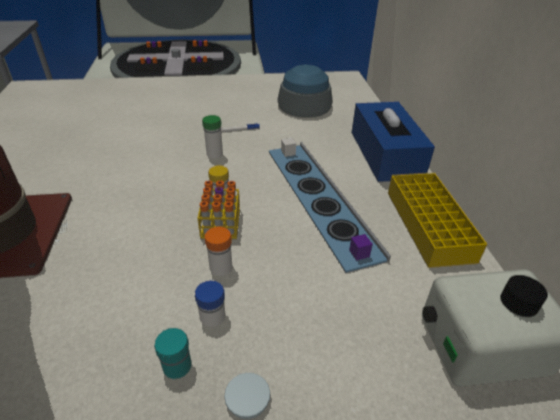

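Top view: green pot (107,264), yellow (193,257), rack (262,256), orange (329,257) and blue (384,264). The mats run from (170,159) to (289,133). The purple block is at (325,123) on the right (mat_d side) and the white block is on the left, so the order is yellow→d, blue→c, orange→b, green→a.

The blue-like candidates are (384,264), a deep blue cap on a white body, which fits pot_blue, and (430,292), which is all turquoise and the decoy.

```bash
cat > h.py <<'E'
import numpy as np,cv2
from plant import ctrl,capture,get_calibration
def ray(n,u,v):
    c=get_calibration(n);E=np.array(c["extrinsics"])
    d=E[:3,:3]@np.array([(u-c["cx"])/c["fx"],-(v-c["cy"])/c["fy"],-1.]);return E[:3,3],d
def onplane(n,u,v,z):
    o,d=ray(n,u,v);return o+d*(z-o[2])/d[2]
def blob(p,near,lo,hi,r=22,full=False):
    h=cv2.cvtColor(p,cv2.COLOR_RGB2HSV);m=cv2.inRange(h,np.array(lo),np.array(hi))
    k=np.zeros_like(m);cv2.circle(k,tuple(int(a) for a in near),r,255,-1);m&=k
    n,l,s,c=cv2.connectedComponentsWithStats(m);i=1+np.argmax(s[1:,4]);return c[i],s[i],l==i
HSV=dict(yellow=((20,120,60),(34,255,255)),blue=((108,120,40),(130,255,255)),orange=((3,120,60),(17,255,255)),green=((50,80,30),(80,255,255)),purple=((132,80,30),(165,255,255)))
H=dict(yellow=45,blue=63,orange=81,green=99)
def topz(n,d,u,v):
    o,r=ray(n,u,v);return (o+r*d)
def capfit(n,p,d,near,col,zoff=0,r=22):
    c,s,m=blob(p,near,*HSV[col],r=r);z=H[col]+zoff
    # cap top: pixels whose measured depth point lies near top plane
    vs,us=np.nonzero(m);P=np.array([topz(n,d[v,u],u,v) for u,v in zip(us,vs)])
    k=np.abs(P[:,2]-z)<5
    if k.sum()<10: k[:]=True
    (u,v),R=cv2.minEnclosingCircle(np.c_[us,vs][k].astype(np.float32))
    q=onplane(n,us[k].mean(),vs[k].mean(),z)
    return np.round(q,1),c.round(1),int(m.sum()),int(k.sum()),np.round(np.median(P[k],0),1),round(R,1)
E
python3 - <<'E'
from h import *
S={n:np.load(f"{n}0.npz") for n in("top","side")}
for col,t,s in(("yellow",(193,257),(219,174)),("blue",(384,264),(210,295)),("orange",(329,257),(219,239)),("green",(107,264),(212,122))):
    print(col,"top",*capfit("top",S["top"]["p"],S["top"]["d"],t,col)); print("   side",*capfit("side",S["side"]["p"],S["side"]["d"],s,col,r=18))
p=S["top"]["p"];d=S["top"]["d"]
M=[]
for u,v in((170,159),(210,150),(250,142),(289,133)):
    h=cv2.cvtColor(p,cv2.COLOR_RGB2HSV)
    sat=(h[:,:,1]>70)&(h[:,:,0]>90)&(h[:,:,0]<125)&(h[:,:,2]>90)
    m=(~sat).astype(np.uint8)*255;k=np.zeros_like(m);cv2.circle(k,(u,v),19,255,-1);m&=k
    n,l,s,c=cv2.connectedComponentsWithStats(m);i=1+np.argmax(s[1:,4])
    q=onplane("top",*c[i],10);M.append(q);print("mat",c[i].round(1),s[i],q.round(1),topz("top",d[v,u],u,v).round(1))
M=np.array(M);df=np.diff(M,axis=0);print(np.linalg.norm(df,axis=1),np.arctan2(*(M[0]-M[3])[[0,1]]))
c,s,m=blob(p,(325,123),*HSV["purple"]);print("purple",c,s,onplane("top",*c,43),np.linalg.norm((onplane("top",*c,43)-M[3])[:2]))
cr=lambda a,x0,y0,w,hh,f:cv2.resize(a[y0:y0+hh,x0:x0+w,::-1],None,fx=f,fy=f,interpolation=cv2.INTER_CUBIC)
a=cr(p,80,90,390,220,2);b=cv2.resize(cr(S["side"]["p"],150,100,250,290,1),(0,0),fx=.9,fy=.9)
cv2.imwrite("pics/crop.png",a)
E
```

```text
yellow top [432.9 118.7  45. ] [193.  256.1] 404 391 [433.2 118.7  45.1] 11.4
   side [432.9 114.4  45. ] [218.1 172.9] 263 188 [432.9 115.2  44.2] 9.3
blue top [ 416.5 -236.7   63. ] [383.8 264.3] 419 398 [ 417.2 -236.4   63. ] 11.5
   side [ 416.9 -242.6   63. ] [209.3 294.6] 619 504 [ 416.8 -242.1   62.2] 13.9
orange top [ 431.8 -131.7   81. ] [328.3 256.7] 451 440 [ 431.6 -131.7   81.2] 12.0
   side [ 431.8 -136.6   81. ] [217.8 238.4] 558 389 [ 431.3 -135.8   80.2] 13.2Traceback (most recent call last):
  File "<stdin>", line 4, in <module>
  File "h.py", line 19, in capfit
    vs,us=np.nonzero(m);P=np.array([topz(n,d[v,u],u,v) for u,v in zip(us,vs)])
                                    ~~~~^^^^^^^^^^^^^^
  File "h.py", line 15, in topz
    o,r=ray(n,u,v);return (o+r*d)
        ~~~^^^^^^^
  File "h.py", line 4, in ray
    c=get_calibration(n);E=np.array(c["extrinsics"])
ValueError: time passes only in moves, steps and waits
```

```bash
sed -i 's/^def ray/C={n:get_calibration(n) for n in("top","side")}\ndef ray/; s/c=get_calibration(n);E/c=C[n];E/' h.py
python3 - <<'E'
from h import *
S={n:np.load(f"{n}0.npz") for n in("top","side")}
p=S["top"]["p"];d=S["top"]["d"]
cv2.imwrite("pics/crop.png",cv2.resize(p[90:310,80:470,::-1],None,fx=2,fy=2,interpolation=cv2.INTER_CUBIC))
for col,t,s in(("green",(107,264),(212,122)),):
    print(col,"top",*capfit("top",p,d,t,col)); print("   side",*capfit("side",S["side"]["p"],S["side"]["d"],s,col,r=18))
M=[]
for u,v in((170,159),(210,150),(250,142),(289,133)):
    h=cv2.cvtColor(p,cv2.COLOR_RGB2HSV)
    sat=(h[:,:,1]>70)&(h[:,:,0]>90)&(h[:,:,0]<125)&(h[:,:,2]>90)
    m=(~sat).astype(np.uint8)*255;k=np.zeros_like(m);cv2.circle(k,(u,v),19,255,-1);m&=k
    n,l,s,c=cv2.connectedComponentsWithStats(m);i=1+np.argmax(s[1:,4])
    q=onplane("top",*c[i],10);M.append(q);print("mat",c[i].round(1),s[i],q.round(1),topz("top",d[v,u],u,v).round(1))
M=np.array(M);df=np.diff(M,axis=0);print(np.linalg.norm(df,axis=1),np.arctan2(*(M[3]-M[0])[[0,1]]*[1,-1]))
c,s,m=blob(p,(325,123),*HSV["purple"]);q=onplane("top",*c,43);print("purple",c,s,q,np.linalg.norm((q-M[3])[:2]))
c,s,m=blob(p,(262,256),(10,100,40),(34,255,255),r=45);print("rack px",s)
E
```

```text
green top [422.5 261.3  99. ] [106.6 263.8] 501 464 [422.4 261.1  99.4] 12.6
   side [422.5 254.5  99. ] [211.2 122.1] 202 131 [422.  255.2  98.1] 8.2
mat [170.5 159.9] [153 142  35  36 934] [621.3 170.2  10. ] [622.4 170.1  14.4]
mat [210. 151.] [193 134  36  35 898] [638.8  92.1  10. ] [640.3  91.7  13. ]
mat [249.9 142.1] [233 126  35  34 880] [656.5  13.1  10. ] [656.7  12.9  10.1]
mat [288.8 133.5] [272 117  34  34 873] [673.6 -64.3  10. ] [673.9 -64.6  12.7]
[80.0535905  80.9041971  79.32958177] 0.21958715734209955
purple [324.32926829 123.19105691] [316 114  18  19 246] [ 685.65603968 -131.43507282   43.        ] 68.16952298621996
rack px [ 234  235   54   43 1787]
```

View pics/crop.png

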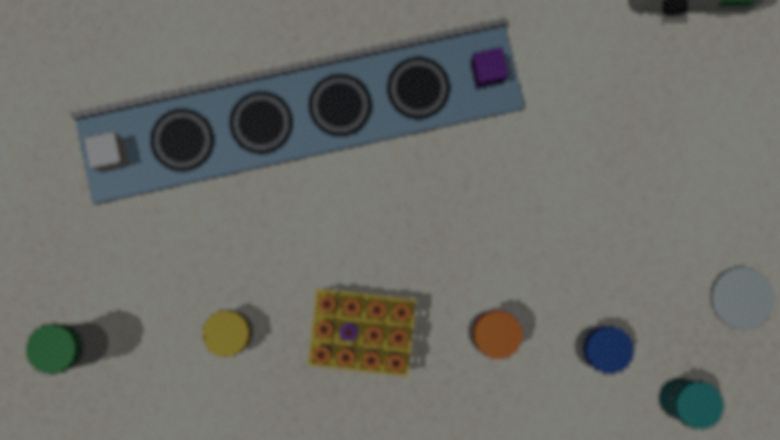

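The crop confirms the picks. Pot heights, mat spacing (80 mm) and the purple block next to mat_d (68 mm) all check. Now I'll move above the yellow pot, swinging the jaws across the row.

```bash
cat > go.py <<'E'
import sys,numpy as np
from plant import ctrl
from scipy.spatial.transform import Rotation as R
s=ctrl.state();q=s["orientation"];T=R.from_quat(q[[1,2,3,0]]).as_matrix()
t=np.array([float(a) for a in sys.argv[1:4]]);d=T.T@(t-s["position"])
y=np.arctan2(T[1,1],T[0,1]);print("shift m",np.round(d/1000,4),"roll",round(y-0.22,3),"pos",s["position"].round(1),"w",round(s["width"],1),"clk",s["clock"],"F",s["contact_force"].round(1),"tilt",T[:,2].round(3))
E
python3 -m handwheel '[{"claw":1,"tx":0.44,"ty":-0.563,"roll":-1.329},{"claw":1,"tx":0.44,"ty":-0.563,"roll":-1.329},{"claw":1,"tx":0.44,"ty":-0.563,"roll":-1.329},{"claw":1,"tx":0.44,"ty":-0.563,"roll":-1.329},{"claw":1,"tx":0.44,"ty":-0.563,"roll":-1.329},{"claw":1,"tx":0.44,"ty":-0.563,"roll":-1.329},{"claw":1,"tx":0.44,"ty":-0.563,"roll":-1.329},{"claw":1,"tx":0.44,"ty":-0.563,"roll":-1.329}]'; python3 go.py 432.9 118.5 27
```

```text
shift m [ 0.4404 -0.5625  0.2153] roll -1.329 pos [ 289.4 -581.6  241.5] w 85.3 clk 0.1 F [ 0.  -1.2 -0.5] tilt [-0.001  0.001 -1.   ]invalid input at $[0]: expected keys claw, tx, ty, tz, roll
```

All keys are required in each row.

```bash
python3 -m handwheel '[{"claw":1,"tx":0.44,"ty":-0.563,"tz":0,"roll":-1.329},{"claw":1,"tx":0.44,"ty":-0.563,"tz":0,"roll":-1.329},{"claw":1,"tx":0.44,"ty":-0.563,"tz":0,"roll":-1.329},{"claw":1,"tx":0.44,"ty":-0.563,"tz":0,"roll":-1.329},{"claw":1,"tx":0.44,"ty":-0.563,"tz":0,"roll":-1.329},{"claw":1,"tx":0.44,"ty":-0.563,"tz":0,"roll":-1.329},{"claw":1,"tx":0.44,"ty":-0.563,"tz":0,"roll":-1.329},{"claw":1,"tx":0.44,"ty":-0.563,"tz":0,"roll":-1.329}]'; python3 go.py 432.9 118.5 27
```

```text
clock: 1.1
position: [389.6, -90.0, 242.3]
orientation: [0.0, 0.624, 0.781, -0.0]
contact_force: [0.7, -0.3, 0.6]
width: 85.3
finger_force: 0.0
shift m [0.1939 0.0883 0.2152] roll 0.003 pos [389.6 -90.  242.3] w 85.3 clk 1.1 F [ 0.7 -0.3  0.6] tilt [ 0. -0. -1.]
```

```bash
python3 -m handwheel '[{"claw":1,"tx":0.194,"ty":0.088,"tz":0.1,"roll":0.003},{"claw":1,"tx":0.194,"ty":0.088,"tz":0.1,"roll":0.003},{"claw":1,"tx":0.194,"ty":0.088,"tz":0.1,"roll":0.003},{"claw":1,"tx":0.194,"ty":0.088,"tz":0.1,"roll":0.003},{"claw":1,"tx":0.194,"ty":0.088,"tz":0.1,"roll":0.003},{"claw":1,"tx":0.194,"ty":0.088,"tz":0.1,"roll":0.003}]'; python3 go.py 432.9 118.5 27
```

```text
clock: 1.85
position: [433.1, 116.0, 142.2]
orientation: [-0.0, 0.626, 0.78, -0.0]
contact_force: [-0.2, -0.7, 0.4]
width: 85.4
finger_force: 0.0
shift m [0.0025 0.0004 0.1152] roll -0.003 pos [433.1 116.  142.2] w 85.4 clk 1.85 F [-0.2 -0.7  0.4] tilt [-0.001 -0.    -1.   ]
```

```bash
python3 -m handwheel '[{"claw":1,"tx":0.0025,"ty":0,"tz":0.05,"roll":0},{"claw":1,"tx":0.0025,"ty":0,"tz":0.09,"roll":0},{"claw":1,"tx":0.0025,"ty":0,"tz":0.115,"roll":0},{"claw":1,"tx":0.0025,"ty":0,"tz":0.115,"roll":0},{"claw":1,"tx":0.0025,"ty":0,"tz":0.115,"roll":0}]'; python3 go.py 432.9 118.5 27
python3 -m handwheel '[{"claw":0,"tx":0,"ty":0,"tz":0,"roll":0},{"claw":0,"tx":0,"ty":0,"tz":0,"roll":0},{"claw":0,"tx":0,"ty":0,"tz":0,"roll":0},{"claw":0,"tx":0,"ty":0,"tz":0,"roll":0},{"claw":0,"tx":0,"ty":0,"tz":0,"roll":0},{"claw":0,"tx":0,"ty":0,"tz":0,"roll":0}]'; python3 go.py 432.9 118.5 27
```

```text
clock: 2.48
position: [433.6, 118.4, 28.5]
orientation: [0.001, 0.627, 0.779, 0.0]
contact_force: [0.0, 0.5, -0.3]
width: 85.4
finger_force: 0.0
shift m [ 0.0002 -0.0007  0.0015] roll -0.004 pos [433.6 118.4  28.5] w 85.4 clk 2.475 F [ 0.   0.5 -0.3] tilt [ 0.002 -0.    -1.   ]
clock: 3.22
position: [433.3, 118.9, 28.3]
orientation: [0.001, 0.626, 0.779, 0.0]
contact_force: [-2.8, -2.0, 11.0]
width: 42.4
finger_force: 59.3
shift m [-0.0003 -0.0005  0.0013] roll -0.003 pos [433.3 118.9  28.3] w 42.4 clk 3.225 F [-2.8 -2.  11. ] tilt [ 0.001 -0.001 -1.   ]
```

```bash
python3 -m handwheel '[{"claw":0,"tx":0,"ty":0,"tz":-0.02,"roll":0},{"claw":0,"tx":0,"ty":0,"tz":-0.06,"roll":0},{"claw":0,"tx":0,"ty":0,"tz":-0.1,"roll":0},{"claw":0,"tx":0,"ty":0,"tz":-0.1,"roll":0},{"claw":0,"tx":0,"ty":0,"tz":-0.1,"roll":0}]'; python3 go.py 673.7 -64.3 70
```

```text
clock: 3.85
position: [432.5, 118.7, 127.0]
orientation: [0.0, 0.627, 0.779, -0.0]
contact_force: [0.2, -0.0, -1.5]
width: 42.6
finger_force: 60.9
shift m [-0.2305  0.1962  0.0571] roll -0.003 pos [432.5 118.7 127. ] w 42.6 clk 3.85 F [ 0.2 -0.  -1.5] tilt [ 0. -0. -1.]
```

Held: width 42.6 mm and about 1.5 N of weight. Carrying it to mat_d.

```bash
python3 -m handwheel '[{"claw":0,"tx":-0.03,"ty":0.026,"tz":0,"roll":0},{"claw":0,"tx":-0.07,"ty":0.06,"tz":0,"roll":0},{"claw":0,"tx":-0.11,"ty":0.094,"tz":0,"roll":0},{"claw":0,"tx":-0.15,"ty":0.128,"tz":0,"roll":0},{"claw":0,"tx":-0.19,"ty":0.162,"tz":0,"roll":0},{"claw":0,"tx":-0.22,"ty":0.187,"tz":0.02,"roll":0},{"claw":0,"tx":-0.2305,"ty":0.196,"tz":0.057,"roll":0},{"claw":0,"tx":-0.2305,"ty":0.196,"tz":0.057,"roll":0}]'; python3 -m handwheel '[{"claw":0,"tx":0,"ty":0,"tz":0,"roll":0},{"claw":0,"tx":0,"ty":0,"tz":0,"roll":0}]' >/dev/null;python3 go.py 673.7 -64.3 40
```

```text
clock: 4.85
position: [671.0, -64.6, 65.0]
orientation: [-0.004, 0.627, 0.779, -0.002]
contact_force: [-0.3, 0.2, -1.0]
width: 42.6
finger_force: 61.0
shift m [-0.0012 -0.0008  0.032 ] roll -0.002 pos [674.1 -63.   72. ] w 42.3 clk 5.1 F [-0.2 -0.  -0.2] tilt [ 0.002  0.    -1.   ]
```

```bash
python3 -m handwheel '[{"claw":0,"tx":-0.001,"ty":-0.001,"tz":0.015,"roll":0},{"claw":0,"tx":-0.001,"ty":-0.001,"tz":0.026,"roll":0},{"claw":0,"tx":-0.001,"ty":-0.001,"tz":0.03,"roll":0},{"claw":0,"tx":-0.001,"ty":-0.001,"tz":0.03,"roll":0},{"claw":0,"tx":-0.001,"ty":-0.001,"tz":0.03,"roll":0}]'; python3 go.py 673.7 -64.3 38.3
```

```text
clock: 5.72
position: [673.2, -65.1, 40.6]
orientation: [0.0, 0.626, 0.78, 0.0]
contact_force: [-0.0, 0.4, -0.1]
width: 42.6
finger_force: 61.0
shift m [0.0006 0.0006 0.0023] roll -0.003 pos [673.2 -65.1  40.6] w 42.6 clk 5.725 F [-0.   0.4 -0.1] tilt [ 0.  0. -1.]
```

```bash
python3 -m handwheel '[{"claw":0,"tx":0,"ty":0,"tz":0.001,"roll":0},{"claw":0,"tx":0,"ty":0,"tz":0.002,"roll":0},{"claw":0,"tx":0,"ty":0,"tz":0.002,"roll":0}]'; python3 go.py 673.7 -64.3 38.3
python3 - <<'E'
from h import *
for n in("top","side"):
    p,d=capture(n); cv2.imwrite(f"pics/{n}1.png",p[:,:,::-1])
E
```

```text
clock: 6.1
position: [673.1, -65.1, 38.5]
orientation: [0.0, 0.626, 0.78, 0.0]
contact_force: [0.2, -0.5, -0.2]
width: 42.6
finger_force: 61.3
shift m [0.0007 0.0008 0.0002] roll -0.003 pos [673.1 -65.1  38.5] w 42.6 clk 6.1 F [ 0.2 -0.5 -0.2] tilt [ 0. -0. -1.]
```

View pics/side1.png

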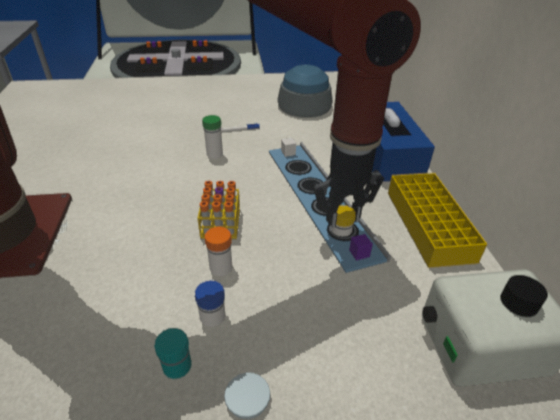

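The side view shows the yellow pot held upright just above mat_d at (343,230). I'll ease down to contact, then release.

```bash
python3 -m handwheel '[{"claw":0,"tx":0,"ty":0,"tz":0.001,"roll":0},{"claw":0,"tx":0,"ty":0,"tz":0.001,"roll":0}]'|grep -E "pos|force"
python3 -m handwheel '[{"claw":0,"tx":0,"ty":0,"tz":0.001,"roll":0},{"claw":0,"tx":0,"ty":0,"tz":0.001,"roll":0}]'|grep -E "pos|force"
```

```text
position: [673.2, -65.2, 38.5]
contact_force: [-4.3, -0.6, 9.5]
finger_force: 62.1
position: [673.2, -65.2, 38.4]
contact_force: [-7.8, 0.4, 17.0]
finger_force: 62.8
```

```bash
python3 -m handwheel '[{"claw":0,"tx":0,"ty":0,"tz":-0.001,"roll":0},{"claw":0.8,"tx":0,"ty":0,"tz":-0.001,"roll":0},{"claw":0.8,"tx":0,"ty":0,"tz":-0.001,"roll":0},{"claw":0.8,"tx":0,"ty":0,"tz":-0.001,"roll":0},{"claw":0.8,"tx":0,"ty":0,"tz":-0.001,"roll":0}]'; python3 -m handwheel '[{"claw":0.8,"tx":0,"ty":0,"tz":-0.02,"roll":0},{"claw":0.8,"tx":0,"ty":0,"tz":-0.06,"roll":0},{"claw":0.8,"tx":0,"ty":0,"tz":-0.11,"roll":0},{"claw":1,"tx":0,"ty":0,"tz":-0.11,"roll":0}]'; python3 go.py 416.7 -236.7 150
```

```text
clock: 7.32
position: [672.9, -65.1, 37.1]
orientation: [-0.0, 0.626, 0.78, -0.0]
contact_force: [-0.8, -0.5, -0.3]
width: 68.4
finger_force: 0.0
clock: 7.82
position: [675.8, -64.7, 153.9]
orientation: [0.004, 0.626, 0.78, 0.003]
contact_force: [-0.2, -0.4, 0.2]
width: 83.8
finger_force: 0.0
shift m [-0.1122 -0.2901  0.0017] roll -0.003 pos [675.8 -64.7 153.9] w 83.8 clk 7.825 F [-0.2 -0.4  0.2] tilt [ 0.009 -0.001 -1.   ]
```

```bash
python3 -m handwheel '[{"claw":1,"tx":-0.02,"ty":-0.052,"tz":0,"roll":0},{"claw":1,"tx":-0.043,"ty":-0.11,"tz":0,"roll":0},{"claw":1,"tx":-0.066,"ty":-0.168,"tz":0,"roll":0},{"claw":1,"tx":-0.089,"ty":-0.226,"tz":0,"roll":0},{"claw":1,"tx":-0.107,"ty":-0.275,"tz":0,"roll":0},{"claw":1,"tx":-0.112,"ty":-0.288,"tz":0,"roll":0},{"claw":1,"tx":-0.112,"ty":-0.288,"tz":0,"roll":0},{"claw":1,"tx":-0.112,"ty":-0.288,"tz":0,"roll":0}]'; python3 go.py 416.7 -236.7 45
python3 - <<'E'
from h import *
p,d=capture("top"); cv2.imwrite("pics/top2.png",p[:,:,::-1])
print(*capfit("top",p,d,(289,133),"yellow",10))
p,d=capture("side");print(*capfit("side",p,d,(344,222),"yellow",10))
E
python3 go.py 416.7 -236.7 45
```

```text
clock: 8.82
position: [417.3, -235.4, 147.6]
orientation: [0.0, 0.626, 0.78, 0.0]
contact_force: [1.0, 0.9, -0.6]
width: 85.6
finger_force: 0.0
shift m [-0.0012 -0.001   0.1026] roll -0.001 pos [ 417.3 -235.4  147.6] w 85.6 clk 8.825 F [ 1.   0.9 -0.6] tilt [ 0.001  0.    -1.   ]
[669.6 -64.1  55. ] [289.4 130.1] 454 421 [669.6 -64.7  54.9] 11.8
[670.4 -68.6  55. ] [343.  215.3] 411 286 [670.8 -67.8  54.2] 11.5
shift m [-0.0013 -0.0008  0.1024] roll -0.0 pos [ 417.2 -235.3  147.4] w 85.6 clk 8.925 F [ 0.6 -1.1 -0.3] tilt [ 0.     0.001 -1.   ]
```

Run:
```python
from h import *
for n,pts,rad in(("side",((297,167),(311,186),(326,206),(343,230)),19),("top",((170,159),(210,150),(250,142),(289,133)),19)):
    p=np.load(f"{n}0.npz")["p"];h=cv2.cvtColor(p,cv2.COLOR_RGB2HSV)
    for u,v in pts:
        m=(h[:,:,2]<75).astype(np.uint8)*255 if n=="side" else ((h[:,:,2]<65)).astype(np.uint8)*255
        k=np.zeros_like(m);cv2.circle(k,(u,v),rad,255,-1);m&=k;m=cv2.morphologyEx(m,cv2.MORPH_CLOSE,np.ones((5,5)))
        ct=max(cv2.findContours(m,0,1)[0],key=cv2.contourArea);e=cv2.fitEllipse(cv2.convexHull(ct))
        print(n,np.round(e[0],1),np.round(e[1],1),onplane(n,*e[0],10).round(1))
a=cv2.resize(np.load("top0.npz")["p"][100:170,260:350,::-1],None,fx=4,fy=4,interpolation=2);b=cv2.resize(cv2.imread("pics/top2.png")[100:170,260:350],None,fx=4,fy=4,interpolation=2)
cv2.imwrite("pics/cmp.png",np.hstack([a,b]))
```

```text
side [298.5 166.9] [14.1 26.4] [622.9 167.9  10. ]
side [313.5 183.1] [20.2 30.7] [646.4  98.1  10. ]
side [328.1 203.4] [24.2 32.2] [663.7  20.8  10. ]
side [345.4 230.5] [33.9 35.2] [679.3 -68.7  10. ]
top [170.7 159.6] [30.8 31.5] [622.  169.7  10. ]
top [210.2 150.9] [31.  31.2] [639.1  91.8  10. ]
top [249.7 142.1] [30.9 31.3] [656.5  13.4  10. ]
top [288.8 133.5] [30.9 31. ] [673.5 -64.4  10. ]
```

View pics/cmp.png

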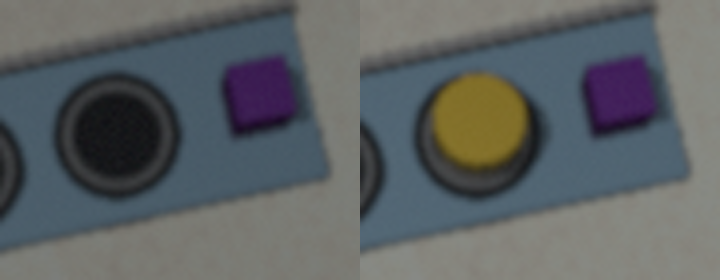

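Left is the bare mat_d centred at (117,134) in the crop; right is the yellow pot at (480,121) on it, about 4 mm off towards −x. The pot followed the jaw centre, so the robot frame reads about +3.4 mm in x against the cameras. I'll apply that from here and re-centre the yellow pot later.

```bash
python3 -m handwheel '[{"claw":1,"tx":-0.0025,"ty":0.002,"tz":0.04,"roll":0},{"claw":1,"tx":-0.0025,"ty":0.002,"tz":0.08,"roll":0},{"claw":1,"tx":-0.0025,"ty":0.002,"tz":0.102,"roll":0},{"claw":1,"tx":-0.0025,"ty":0.002,"tz":0.102,"roll":0},{"claw":1,"tx":-0.0025,"ty":0.002,"tz":0.102,"roll":0}]'; python3 go.py 420 -237.2 45
python3 -m handwheel '[{"claw":0,"tx":0,"ty":0,"tz":0,"roll":0},{"claw":0,"tx":0,"ty":0,"tz":0,"roll":0},{"claw":0,"tx":0,"ty":0,"tz":0,"roll":0},{"claw":0,"tx":0,"ty":0,"tz":0,"roll":0},{"claw":0,"tx":0,"ty":0,"tz":0,"roll":0},{"claw":0,"tx":0,"ty":0,"tz":0,"roll":0}]'
python3 go.py 420 -237.2 45
python3 -m handwheel '[{"claw":0,"tx":0,"ty":0,"tz":-0.02,"roll":0},{"claw":0,"tx":0,"ty":0,"tz":-0.05,"roll":0},{"claw":0,"tx":0,"ty":0,"tz":-0.07,"roll":0},{"claw":0,"tx":0,"ty":0,"tz":-0.07,"roll":0},{"claw":0,"tx":0,"ty":0,"tz":-0.07,"roll":0}]' >/dev/null; python3 go.py 659.8 13 90
```

```text
clock: 9.55
position: [419.4, -238.3, 46.1]
orientation: [0.0, 0.626, 0.78, 0.0]
contact_force: [-0.2, -0.8, -0.0]
width: 85.2
finger_force: 0.0
shift m [0.0009 0.0008 0.0011] roll -0.002 pos [ 419.4 -238.3   46.1] w 85.2 clk 9.55 F [-0.2 -0.8 -0. ] tilt [ 0.001 -0.    -1.   ]
clock: 10.3
position: [418.7, -238.9, 46.2]
orientation: [0.001, 0.626, 0.779, -0.0]
contact_force: [-2.4, -0.5, 6.6]
width: 42.1
finger_force: 59.9
shift m [0.0014 0.0016 0.0012] roll -0.003 pos [ 418.7 -238.9   46.2] w 42.1 clk 10.3 F [-2.4 -0.5  6.6] tilt [ 0.001 -0.001 -1.   ]
shift m [0.1935 0.2904 0.0245] roll -0.003 pos [ 417.9 -238.4  114.7] w 42.6 clk 10.925 F [ 0.7  0.5 -0.8] tilt [-0.001  0.    -1.   ]
```

```bash
python3 -m handwheel '[{"claw":0,"tx":0.02,"ty":0.03,"tz":0,"roll":0},{"claw":0,"tx":0.05,"ty":0.075,"tz":0,"roll":0},{"claw":0,"tx":0.083,"ty":0.125,"tz":0,"roll":0},{"claw":0,"tx":0.116,"ty":0.175,"tz":0,"roll":0},{"claw":0,"tx":0.15,"ty":0.226,"tz":0,"roll":0},{"claw":0,"tx":0.18,"ty":0.272,"tz":0,"roll":0},{"claw":0,"tx":0.192,"ty":0.29,"tz":0.02,"roll":0},{"claw":0,"tx":0.192,"ty":0.29,"tz":0.04,"roll":0}]'; python3 -m handwheel '[{"claw":0,"tx":0,"ty":0,"tz":0,"roll":0},{"claw":0,"tx":0,"ty":0,"tz":0,"roll":0},{"claw":0,"tx":0,"ty":0,"tz":0,"roll":0}]' >/dev/null;python3 go.py 659.8 11.7 57
```

```text
clock: 11.92
position: [660.0, 13.8, 73.0]
orientation: [-0.001, 0.625, 0.78, 0.0]
contact_force: [-0.4, -1.4, -0.2]
width: 42.5
finger_force: 61.0
shift m [ 0.0015 -0.0004  0.0194] roll -0.004 pos [660.5  10.3  76.4] w 42.5 clk 12.3 F [-0.1 -0.1 -0.6] tilt [ 0.001 -0.001 -1.   ]
```

```bash
python3 -m handwheel '[{"claw":0,"tx":0.001,"ty":0,"tz":0.009,"roll":0},{"claw":0,"tx":0.0015,"ty":0,"tz":0.016,"roll":0},{"claw":0,"tx":0.0015,"ty":0,"tz":0.018,"roll":0},{"claw":0,"tx":0.0015,"ty":0,"tz":0.019,"roll":0},{"claw":0,"tx":0.0015,"ty":0,"tz":0.019,"roll":0}]';python3 go.py 659.8 11.7 56.2; python3 -m handwheel '[{"claw":0,"tx":0,"ty":0,"tz":0.001,"roll":0},{"claw":0,"tx":0,"ty":0,"tz":0.001,"roll":0}]'
```

```text
clock: 12.92
position: [660.1, 12.9, 56.5]
orientation: [0.0, 0.626, 0.78, 0.0]
contact_force: [-0.1, -0.1, -0.2]
width: 42.5
finger_force: 61.2
shift m [-0.0011 -0.0005  0.0003] roll -0.003 pos [660.1  12.9  56.5] w 42.5 clk 12.925 F [-0.1 -0.1 -0.2] tilt [ 0.  0. -1.]
clock: 13.18
position: [660.1, 13.0, 56.3]
orientation: [0.0, 0.626, 0.779, 0.0]
contact_force: [-4.3, -0.2, 8.6]
width: 42.3
finger_force: 62.0
```

```bash
python3 -m handwheel '[{"claw":0.8,"tx":0,"ty":0,"tz":-0.0005,"roll":0},{"claw":0.8,"tx":0,"ty":0,"tz":-0.0005,"roll":0},{"claw":0.8,"tx":0,"ty":0,"tz":-0.0005,"roll":0},{"claw":0.8,"tx":0,"ty":0,"tz":-0.0005,"roll":0}]' | grep -E "width|pos"; python3 -m handwheel '[{"claw":0.8,"tx":0,"ty":0,"tz":-0.02,"roll":0},{"claw":0.8,"tx":0,"ty":0,"tz":-0.06,"roll":0},{"claw":0.8,"tx":0,"ty":0,"tz":-0.12,"roll":0},{"claw":1,"tx":0,"ty":0,"tz":-0.12,"roll":0},{"claw":1,"tx":0,"ty":0,"tz":-0.12,"roll":0}]'; python3 go.py 435.2 -132.7 170
```

```text
position: [659.9, 12.9, 55.7]
width: 68.3
clock: 14.3
position: [660.0, 12.8, 176.9]
orientation: [0.001, 0.626, 0.779, 0.0]
contact_force: [-0.2, -0.2, -0.5]
width: 85.1
finger_force: 0.0
shift m [-0.0937 -0.2509  0.0066] roll -0.003 pos [660.   12.8 176.9] w 85.1 clk 14.3 F [-0.2 -0.2 -0.5] tilt [ 0.001 -0.    -1.   ]
```

```bash
python3 -m handwheel '[{"claw":1,"tx":-0.02,"ty":-0.052,"tz":0,"roll":0},{"claw":1,"tx":-0.042,"ty":-0.11,"tz":0,"roll":0},{"claw":1,"tx":-0.063,"ty":-0.168,"tz":0,"roll":0},{"claw":1,"tx":-0.083,"ty":-0.222,"tz":0,"roll":0},{"claw":1,"tx":-0.094,"ty":-0.25,"tz":0.005,"roll":0},{"claw":1,"tx":-0.094,"ty":-0.25,"tz":0.005,"roll":0},{"claw":1,"tx":-0.094,"ty":-0.25,"tz":0.005,"roll":0}]' >/dev/null
python3 - <<'E'
from h import *
p,d=capture("top"); cv2.imwrite("pics/top3.png",p[:,:,::-1])
print(*capfit("top",p,d,(250,139),"blue",10)); print(*capfit("top",p,d,(289,133),"yellow",10));print(*capfit("top",p,d,(328,257),"orange"))
E
python3 go.py 435.2 -132.7 63
```

```text
[656.2  13.2  73. ] [248.2 135. ] 457 438 [656.2  13.4  72.9] 12.0
[669.5 -63.9  55. ] [289.4 130.1] 450 425 [669.6 -63.2  54.8] 11.9
[ 435.3 -115.9   81. ] [319.8 254.6] 85 66 [ 435.3 -116.2   80.9] 8.7
shift m [-0.0005 -0.0016  0.1077] roll -0.002 pos [ 436.6 -131.9  170.7] w 85.5 clk 15.225 F [0.  0.1 0.8] tilt [-0.     0.001 -1.   ]
```

The blue pot is centred on mat_c to within 0.3 mm, so the frame offset holds. Next is the orange pot.

```bash
python3 -m handwheel '[{"claw":1,"tx":0,"ty":-0.001,"tz":0.04,"roll":0},{"claw":1,"tx":0,"ty":-0.001,"tz":0.085,"roll":0},{"claw":1,"tx":0,"ty":-0.001,"tz":0.107,"roll":0},{"claw":1,"tx":0,"ty":-0.001,"tz":0.107,"roll":0},{"claw":1,"tx":0,"ty":-0.001,"tz":0.107,"roll":0}]'; python3 go.py 435.4 -132.2 63
python3 -m handwheel '[{"claw":0,"tx":0,"ty":0,"tz":0,"roll":0},{"claw":0,"tx":0,"ty":0,"tz":0,"roll":0},{"claw":0,"tx":0,"ty":0,"tz":0,"roll":0},{"claw":0,"tx":0,"ty":0,"tz":0,"roll":0},{"claw":0,"tx":0,"ty":0,"tz":0,"roll":0},{"claw":0,"tx":0,"ty":0,"tz":0,"roll":0}]'
python3 -m handwheel '[{"claw":0,"tx":0,"ty":0,"tz":-0.02,"roll":0},{"claw":0,"tx":0,"ty":0,"tz":-0.06,"roll":0},{"claw":0,"tx":0,"ty":0,"tz":-0.1,"roll":0},{"claw":0,"tx":0,"ty":0,"tz":-0.1,"roll":0},{"claw":0,"tx":0,"ty":0,"tz":-0.1,"roll":0}]' >/dev/null; python3 go.py 642.6 91.5 110
```

```text
clock: 15.85
position: [436.1, -132.4, 64.6]
orientation: [0.0, 0.626, 0.78, 0.0]
contact_force: [-0.2, -0.5, 0.9]
width: 85.3
finger_force: 0.0
shift m [ 0.0004 -0.0006  0.0016] roll -0.002 pos [ 436.1 -132.4   64.6] w 85.3 clk 15.85 F [-0.2 -0.5  0.9] tilt [ 0.001  0.    -1.   ]
clock: 16.6
position: [435.4, -133.3, 64.7]
orientation: [0.001, 0.626, 0.779, -0.0]
contact_force: [-2.4, 0.2, 8.1]
width: 42.4
finger_force: 59.7
shift m [0.1746 0.2515 0.0531] roll -0.003 pos [ 434.5 -133.1  163.3] w 42.8 clk 17.225 F [-0.3 -0.  -0.6] tilt [-0.001 -0.    -1.   ]
```

```bash
python3 -m handwheel '[{"claw":0,"tx":0.015,"ty":0.03,"tz":0,"roll":0},{"claw":0,"tx":0.04,"ty":0.075,"tz":0,"roll":0},{"claw":0,"tx":0.07,"ty":0.125,"tz":0,"roll":0},{"claw":0,"tx":0.105,"ty":0.17,"tz":0,"roll":0},{"claw":0,"tx":0.14,"ty":0.21,"tz":0,"roll":0},{"claw":0,"tx":0.165,"ty":0.24,"tz":0.01,"roll":0},{"claw":0,"tx":0.174,"ty":0.2515,"tz":0.04,"roll":0},{"claw":0,"tx":0.174,"ty":0.2515,"tz":0.07,"roll":0}]'; python3 -m handwheel '[{"claw":0,"tx":0,"ty":0,"tz":0,"roll":0},{"claw":0,"tx":0,"ty":0,"tz":0,"roll":0},{"claw":0,"tx":0,"ty":0,"tz":0,"roll":0}]' >/dev/null;python3 go.py 642.6 91.3 75
```

```text
clock: 18.23
position: [642.5, 93.2, 90.9]
orientation: [-0.001, 0.625, 0.78, -0.0]
contact_force: [-0.1, 0.1, -0.6]
width: 42.6
finger_force: 61.1
shift m [ 0.0005 -0.0011  0.0202] roll -0.003 pos [643.8  91.   95.2] w 42.1 clk 18.6 F [ 0.2 -0.8 -1.1] tilt [ 0.002  0.    -1.   ]
```

```bash
python3 -m handwheel '[{"claw":0,"tx":0,"ty":-0.0005,"tz":0.009,"roll":0},{"claw":0,"tx":0,"ty":-0.0005,"tz":0.016,"roll":0},{"claw":0,"tx":0,"ty":-0.0005,"tz":0.018,"roll":0},{"claw":0,"tx":0,"ty":-0.0005,"tz":0.019,"roll":0},{"claw":0,"tx":0,"ty":-0.0005,"tz":0.019,"roll":0}]';python3 go.py 642.6 91.3 74.7; python3 -m handwheel '[{"claw":0,"tx":0,"ty":0,"tz":0.001,"roll":0},{"claw":0,"tx":0,"ty":0,"tz":0.001,"roll":0}]'
```

```text
clock: 19.23
position: [642.8, 91.1, 75.0]
orientation: [0.0, 0.626, 0.78, 0.0]
contact_force: [-0.2, -0.3, -0.5]
width: 42.3
finger_force: 61.4
shift m [ 0.0003 -0.0002  0.0003] roll -0.003 pos [642.8  91.1  75. ] w 42.3 clk 19.225 F [-0.2 -0.3 -0.5] tilt [ 0.  0. -1.]
clock: 19.48
position: [642.9, 91.2, 74.9]
orientation: [0.0, 0.626, 0.78, 0.0]
contact_force: [-3.9, -1.1, 8.3]
width: 42.3
finger_force: 62.1
```

```bash
python3 -m handwheel '[{"claw":0.8,"tx":0,"ty":0,"tz":-0.0005,"roll":0},{"claw":0.8,"tx":0,"ty":0,"tz":-0.0005,"roll":0},{"claw":0.8,"tx":0,"ty":0,"tz":-0.0005,"roll":0},{"claw":0.8,"tx":0,"ty":0,"tz":-0.0005,"roll":0}]' | grep -E "width|pos"; python3 -m handwheel '[{"claw":0.8,"tx":0,"ty":0,"tz":-0.02,"roll":0},{"claw":0.8,"tx":0,"ty":0,"tz":-0.06,"roll":0},{"claw":0.8,"tx":0,"ty":0,"tz":-0.11,"roll":0},{"claw":1,"tx":0,"ty":0,"tz":-0.11,"roll":0},{"claw":1,"tx":0,"ty":0,"tz":-0.11,"roll":0}]' | grep -E "width|pos"; python3 go.py 426.1 260.8 185
```

```text
position: [642.7, 91.0, 74.2]
width: 68.4
position: [642.7, 90.9, 185.1]
width: 85.8
shift m [ 2.125e-01 -1.750e-01 -1.000e-04] roll -0.003 pos [642.7  90.9 185.1] w 85.8 clk 20.6 F [-0.3 -0.3 -0.8] tilt [ 0.001 -0.    -1.   ]
```

```bash
python3 -m handwheel '[{"claw":1,"tx":0.04,"ty":-0.033,"tz":0,"roll":0},{"claw":1,"tx":0.085,"ty":-0.07,"tz":0,"roll":0},{"claw":1,"tx":0.13,"ty":-0.107,"tz":0,"roll":0},{"claw":1,"tx":0.175,"ty":-0.144,"tz":0,"roll":0},{"claw":1,"tx":0.205,"ty":-0.169,"tz":0,"roll":0},{"claw":1,"tx":0.2125,"ty":-0.175,"tz":0,"roll":0},{"claw":1,"tx":0.2125,"ty":-0.175,"tz":0,"roll":0},{"claw":1,"tx":0.2125,"ty":-0.175,"tz":0,"roll":0}]' >/dev/null
python3 - <<'E'
from h import *
p,d=capture("top"); cv2.imwrite("pics/top4.png",p[:,:,::-1])
print(*capfit("top",p,d,(206,140),"orange",10))
E
python3 go.py 426.1 260.8 81
```

```text
[637.4  90.9  91. ] [204.5 143.2] 473 449 [637.7  91.4  91. ] 12.3
shift m [ 0.0012 -0.0006  0.103 ] roll -0.005 pos [427.  259.7 184. ] w 85.4 clk 21.65 F [-0.2 -0.7  0.5] tilt [-0.001  0.    -1.   ]
```

Orange is on mat_b, 1.7 mm off, which is fine. Next is the green pot.

```bash
python3 -m handwheel '[{"claw":1,"tx":0.001,"ty":0,"tz":0.04,"roll":0},{"claw":1,"tx":0.001,"ty":0,"tz":0.08,"roll":0},{"claw":1,"tx":0.001,"ty":0,"tz":0.102,"roll":0},{"claw":1,"tx":0.001,"ty":0,"tz":0.102,"roll":0},{"claw":1,"tx":0.001,"ty":0,"tz":0.102,"roll":0}]'; python3 go.py 426.1 260.8 81
python3 -m handwheel '[{"claw":0,"tx":0,"ty":0,"tz":0,"roll":0},{"claw":0,"tx":0,"ty":0,"tz":0,"roll":0},{"claw":0,"tx":0,"ty":0,"tz":0,"roll":0},{"claw":0,"tx":0,"ty":0,"tz":0,"roll":0},{"claw":0,"tx":0,"ty":0,"tz":0,"roll":0},{"claw":0,"tx":0,"ty":0,"tz":0,"roll":0}]'
python3 -m handwheel '[{"claw":0,"tx":0,"ty":0,"tz":-0.02,"roll":0},{"claw":0,"tx":0,"ty":0,"tz":-0.05,"roll":0},{"claw":0,"tx":0,"ty":0,"tz":-0.07,"roll":0},{"claw":0,"tx":0,"ty":0,"tz":-0.07,"roll":0},{"claw":0,"tx":0,"ty":0,"tz":-0.07,"roll":0}]' >/dev/null; python3 go.py 626.1 169.6 115
```

```text
clock: 22.28
position: [426.6, 261.9, 83.1]
orientation: [-0.0, 0.627, 0.779, 0.0]
contact_force: [0.3, 0.8, -0.4]
width: 85.9
finger_force: 0.0
shift m [-0.001  -0.0007  0.0021] roll -0.004 pos [426.6 261.9  83.1] w 85.9 clk 22.275 F [ 0.3  0.8 -0.4] tilt [ 0.001  0.001 -1.   ]
clock: 23.02
position: [426.1, 262.1, 83.2]
orientation: [0.0, 0.626, 0.78, 0.0]
contact_force: [-2.2, -1.3, 7.1]
width: 42.6
finger_force: 59.8
shift m [-0.1326  0.1761  0.0367] roll -0.003 pos [425.6 261.3 151.7] w 42.6 clk 23.65 F [ 0.5 -0.3 -1.5] tilt [-0.    -0.001 -1.   ]
```

```bash
python3 -m handwheel '[{"claw":0,"tx":-0.02,"ty":0.026,"tz":0,"roll":0},{"claw":0,"tx":-0.05,"ty":0.067,"tz":0,"roll":0},{"claw":0,"tx":-0.08,"ty":0.107,"tz":0,"roll":0},{"claw":0,"tx":-0.11,"ty":0.147,"tz":0,"roll":0},{"claw":0,"tx":-0.128,"ty":0.17,"tz":0,"roll":0},{"claw":0,"tx":-0.132,"ty":0.176,"tz":0.015,"roll":0},{"claw":0,"tx":-0.132,"ty":0.176,"tz":0.035,"roll":0},{"claw":0,"tx":-0.132,"ty":0.176,"tz":0.035,"roll":0}]'; python3 -m handwheel '[{"claw":0,"tx":0,"ty":0,"tz":0,"roll":0},{"claw":0,"tx":0,"ty":0,"tz":0,"roll":0},{"claw":0,"tx":0,"ty":0,"tz":0,"roll":0}]' >/dev/null;python3 go.py 626.1 170 93.7
```

```text
clock: 24.65
position: [623.4, 171.2, 114.4]
orientation: [-0.002, 0.626, 0.78, -0.002]
contact_force: [-1.0, -0.1, -1.4]
width: 42.3
finger_force: 61.2
shift m [-0.0009 -0.0004  0.0243] roll -0.003 pos [626.3 171.  118. ] w 42.5 clk 25.025 F [-0.3 -0.4 -1.1] tilt [ 0.001  0.    -1.   ]
```

```bash
python3 -m handwheel '[{"claw":0,"tx":-0.001,"ty":0,"tz":0.01,"roll":0},{"claw":0,"tx":-0.001,"ty":0,"tz":0.019,"roll":0},{"claw":0,"tx":-0.001,"ty":0,"tz":0.023,"roll":0},{"claw":0,"tx":-0.001,"ty":0,"tz":0.0235,"roll":0},{"claw":0,"tx":-0.001,"ty":0,"tz":0.0235,"roll":0}]';python3 go.py 626.1 170 93; python3 -m handwheel '[{"claw":0,"tx":0,"ty":0,"tz":0.001,"roll":0},{"claw":0,"tx":0,"ty":0,"tz":0.001,"roll":0}]'
```

```text
clock: 25.65
position: [626.3, 169.9, 93.7]
orientation: [-0.0, 0.626, 0.78, 0.0]
contact_force: [0.6, 0.8, -1.0]
width: 42.7
finger_force: 61.1
shift m [ 0.0002 -0.0001  0.0007] roll -0.003 pos [626.3 169.9  93.7] w 42.7 clk 25.65 F [ 0.6  0.8 -1. ] tilt [-0.  0. -1.]
clock: 25.9
position: [626.4, 170.0, 93.4]
orientation: [0.0, 0.626, 0.78, 0.0]
contact_force: [-1.9, -0.7, 4.1]
width: 42.3
finger_force: 61.9
```

```bash
python3 -m handwheel '[{"claw":0.8,"tx":0,"ty":0,"tz":-0.0005,"roll":0},{"claw":0.8,"tx":0,"ty":0,"tz":-0.0005,"roll":0},{"claw":0.8,"tx":0,"ty":0,"tz":-0.0005,"roll":0},{"claw":0.8,"tx":0,"ty":0,"tz":-0.0005,"roll":0}]' | grep -E "width|pos"; python3 -m handwheel '[{"claw":0.8,"tx":0,"ty":0,"tz":-0.02,"roll":0},{"claw":0.8,"tx":0,"ty":0,"tz":-0.05,"roll":0},{"claw":0.8,"tx":0,"ty":0,"tz":-0.08,"roll":0},{"claw":0.8,"tx":0,"ty":0,"tz":-0.08,"roll":0}]' | grep -E "width|pos"; python3 go.py 672.9 -65 170
```

```text
position: [626.3, 169.8, 93.3]
width: 68.4
position: [627.8, 170.8, 177.5]
width: 68.4
shift m [-0.24   -0.0068  0.0074] roll -0.003 pos [627.8 170.8 177.5] w 68.4 clk 26.9 F [-0.4 -0.1 -0.7] tilt [ 0.005  0.001 -1.   ]
```

```bash
python3 -m handwheel '[{"claw":0.8,"tx":-0.01,"ty":-0.05,"tz":0,"roll":0},{"claw":0.8,"tx":-0.04,"ty":-0.1,"tz":0,"roll":0},{"claw":0.8,"tx":-0.08,"ty":-0.14,"tz":0,"roll":0},{"claw":0.8,"tx":-0.13,"ty":-0.16,"tz":0,"roll":0},{"claw":0.8,"tx":-0.185,"ty":-0.16,"tz":0,"roll":0},{"claw":0.8,"tx":-0.24,"ty":-0.16,"tz":0,"roll":0},{"claw":0.8,"tx":-0.24,"ty":-0.16,"tz":0,"roll":0},{"claw":0.8,"tx":-0.24,"ty":-0.16,"tz":0,"roll":0}]' >/dev/null
python3 - <<'E'
from h import *
p,d=capture("top"); cv2.imwrite("pics/top5.png",p[:,:,::-1])
for c,n in(("yellow",(289,130)),("blue",(248,135)),("orange",(204,143)),("green",(160,150))):print(c,*capfit("top",p,d,n,c,10))
p,d=capture("side"); cv2.imwrite("pics/side5.png",p[:,:,::-1])
E
python3 go.py 672.9 -65 120
```

```text
yellow [670.9 -57.   55. ] [286.  129.6] 301 264 [671.3 -57.4  54.8] 11.3
blue [656.2  13.3  73. ] [248.2 135. ] 454 434 [656.2  13.3  72.8] 11.9
orange [637.2  91.   91. ] [204.5 143.3] 487 454 [637.6  91.4  90.9] 12.3
green [620.8 170.1 109. ] [157.9 150.7] 514 488 [621.2 169.7 109. ] 12.9
shift m [-0.0013  0.1547  0.0535] roll -0.001 pos [521.6 -97.4 173.5] w 68.6 clk 28.0 F [-0.3  0.5  1.1] tilt [-0.  0. -1.]
```

View pics/top5.png

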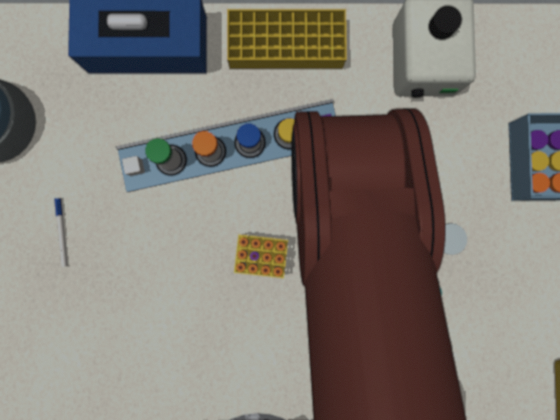

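View pics/side5.png

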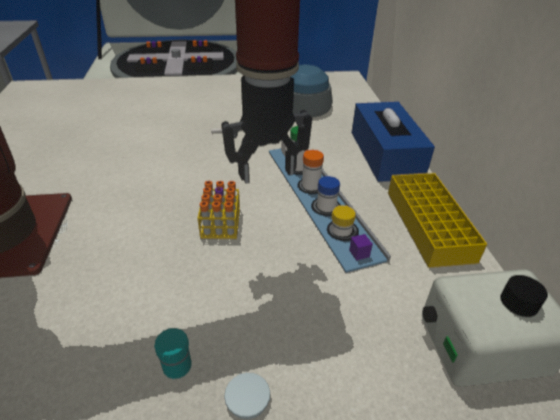

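All four pots stand upright in the right order on their mats: green (158,151), orange (204,143), blue (248,135) and yellow at about (289,130). Yellow is about 4 mm towards −x, so I'll re-centre it with a small lift.

```bash
python3 -m handwheel '[{"claw":0.8,"tx":-0.001,"ty":0.05,"tz":0,"roll":0},{"claw":0.8,"tx":-0.001,"ty":0.1,"tz":0.02,"roll":0},{"claw":0.8,"tx":-0.001,"ty":0.145,"tz":0.04,"roll":0},{"claw":0.8,"tx":-0.001,"ty":0.155,"tz":0.05,"roll":0},{"claw":0.8,"tx":-0.001,"ty":0.155,"tz":0.05,"roll":0},{"claw":0.8,"tx":-0.001,"ty":0.155,"tz":0.05,"roll":0}]' >/dev/null; python3 go.py 672.9 -65 39.5
```

```text
shift m [0.0017 0.0005 0.0849] roll -0.003 pos [672.8 -66.7 124.4] w 68.2 clk 28.75 F [-0.5 -0.4 -0.7] tilt [ 0.001 -0.001 -1.   ]
```

```bash
python3 -m handwheel '[{"claw":0.8,"tx":0.001,"ty":0,"tz":0.03,"roll":0},{"claw":0.8,"tx":0.001,"ty":0,"tz":0.065,"roll":0},{"claw":0.8,"tx":0.001,"ty":0,"tz":0.082,"roll":0},{"claw":0.8,"tx":0.001,"ty":0,"tz":0.084,"roll":0},{"claw":0.8,"tx":0.001,"ty":0,"tz":0.084,"roll":0}]' >/dev/null; python3 go.py 672.9 -65 39.5
python3 -m handwheel '[{"claw":0,"tx":0,"ty":0,"tz":0,"roll":0},{"claw":0,"tx":0,"ty":0,"tz":0,"roll":0},{"claw":0,"tx":0,"ty":0,"tz":0,"roll":0},{"claw":0,"tx":0,"ty":0,"tz":0,"roll":0},{"claw":0,"tx":0,"ty":0,"tz":0,"roll":0},{"claw":0,"tx":0,"ty":0,"tz":0,"roll":0}]'; python3 go.py 676.8 -65 39.5
```

```text
shift m [ 0.0009 -0.0007  0.0014] roll -0.003 pos [673.8 -65.7  40.9] w 68.4 clk 29.375 F [0.  0.5 1. ] tilt [ 0.002 -0.    -1.   ]
clock: 30.12
position: [674.1, -65.6, 40.9]
orientation: [0.001, 0.626, 0.779, 0.001]
contact_force: [-0.3, -0.5, 6.0]
width: 42.1
finger_force: 60.7
shift m [-0.      0.0028  0.0014] roll -0.003 pos [674.1 -65.6  40.9] w 42.1 clk 30.125 F [-0.3 -0.5  6. ] tilt [ 0.002 -0.    -1.   ]
```

```bash
python3 -m handwheel '[{"claw":0,"tx":0,"ty":0,"tz":-0.006,"roll":0},{"claw":0,"tx":0,"ty":0.003,"tz":-0.006,"roll":0},{"claw":0,"tx":0,"ty":0.003,"tz":-0.006,"roll":0},{"claw":0,"tx":0,"ty":0.003,"tz":-0.003,"roll":0},{"claw":0,"tx":0,"ty":0.003,"tz":-0.001,"roll":0},{"claw":0,"tx":0,"ty":0.003,"tz":-0.001,"roll":0},{"claw":0,"tx":0,"ty":0.003,"tz":-0.001,"roll":0}]'; python3 go.py 676.8 -65 40.9
```

```text
clock: 31.0
position: [675.9, -64.9, 40.9]
orientation: [-0.0, 0.626, 0.78, -0.0]
contact_force: [-3.5, -0.9, 8.2]
width: 42.5
finger_force: 61.6
shift m [-0.0003  0.0009  0.    ] roll -0.003 pos [675.9 -64.9  40.9] w 42.5 clk 31.0 F [-3.5 -0.9  8.2] tilt [-0. -0. -1.]
```

```bash
python3 -m handwheel '[{"claw":0,"tx":0,"ty":0,"tz":-0.003,"roll":0},{"claw":0,"tx":0,"ty":0.001,"tz":-0.003,"roll":0},{"claw":0,"tx":0,"ty":0.001,"tz":-0.001,"roll":0},{"claw":0,"tx":0,"ty":0.001,"tz":0,"roll":0},{"claw":0,"tx":0,"ty":0.001,"tz":0,"roll":0}]'
python3 -m handwheel '[{"claw":0.8,"tx":0,"ty":0,"tz":-0.0005,"roll":0},{"claw":0.8,"tx":0,"ty":0,"tz":-0.0005,"roll":0},{"claw":0.8,"tx":0,"ty":0,"tz":-0.0005,"roll":0},{"claw":0.8,"tx":0,"ty":0,"tz":-0.0005,"roll":0}]' | grep -E "width|pos"; python3 -m handwheel '[{"claw":0.8,"tx":0,"ty":0,"tz":-0.02,"roll":0},{"claw":0.8,"tx":0,"ty":0,"tz":-0.06,"roll":0},{"claw":0.8,"tx":0,"ty":0,"tz":-0.11,"roll":0},{"claw":0.8,"tx":0,"ty":-0.05,"tz":-0.13,"roll":0},{"claw":0.8,"tx":-0.05,"ty":-0.09,"tz":-0.13,"roll":0},{"claw":0.8,"tx":-0.1,"ty":-0.12,"tz":-0.13,"roll":0},{"claw":0.8,"tx":-0.15,"ty":-0.15,"tz":-0.13,"roll":0},{"claw":0.8,"tx":-0.17,"ty":-0.16,"tz":-0.13,"roll":0}]' | grep -E "width|pos"
python3 -m handwheel '[{"claw":0.8,"tx":-0.04,"ty":-0.03,"tz":0,"roll":0},{"claw":0.8,"tx":-0.08,"ty":-0.06,"tz":0,"roll":0},{"claw":0.8,"tx":-0.08,"ty":-0.06,"tz":0,"roll":0},{"claw":0.8,"tx":-0.08,"ty":-0.06,"tz":0,"roll":0}]' | grep -E "width|pos"
python3 - <<'E'
from h import *
p,d=capture("top"); cv2.imwrite("pics/top6.png",p[:,:,::-1])
for c,n in(("yellow",(289,130)),("blue",(248,135)),("orange",(204,143)),("green",(160,150))):print(c,*capfit("top",p,d,n,c,10))
c,s,m=blob(p,(262,256),(10,100,40),(34,255,255),r=45);print("rack px",s)
E
```

```text
clock: 31.62
position: [677.0, -64.7, 40.9]
orientation: [0.0, 0.626, 0.779, -0.0]
contact_force: [-3.7, -0.5, 7.5]
width: 42.3
finger_force: 61.6
position: [676.9, -64.7, 40.6]
width: 68.4
position: [555.7, -269.8, 172.2]
width: 68.6
position: [516.8, -355.3, 171.7]
width: 68.4
yellow [673.2 -63.   55. ] [288.8 128.3] 430 410 [673.4 -63.1  54.9] 11.5
blue [656.2  13.2  73. ] [248.2 135. ] 457 437 [656.2  13.3  72.8] 12.2
orange [637.1  91.   91. ] [204.3 143.2] 472 453 [637.3  91.4  90.9] 12.3
green [620.9 170.1 109. ] [157.9 150.7] 515 486 [621.3 169.8 109. ] 12.7
rack px [ 234  235   54   43 1786]
```

View pics/top6.png

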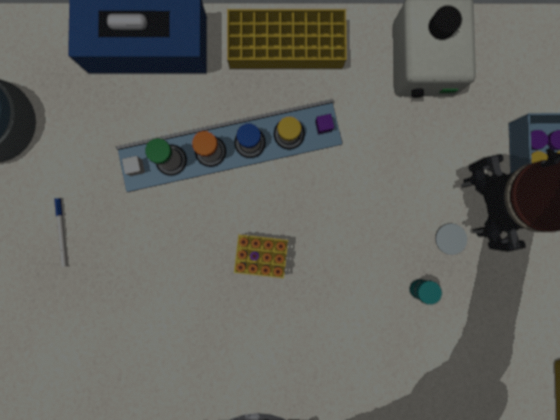

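The final top view shows green (158,151), orange (204,143), blue (248,135) and yellow (289,128) next to the purple block (325,123). All are within about 2 mm of their mat centres, the rack's pixels are unchanged and the arm is clear.

```bash
python3 -c "
from plant import workorder
print(workorder.job_done())"
```

```text
the job is handed in; nothing more can be done
None
```

The job is handed in: yellow (next to the purple block), blue, orange and green each stand upright within about 2 mm of their mat centres, the rack has not moved, and it took about 33 s of the 99 s allowed.

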